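# Hold the clay sphinx over the underside scanner

### The job

Wake the flat scanner by pressing its keys one at a time: first the large middle key, then the left key, then the right key (left and right as seen from the robot), each fully down and released before the next. Then pick up the clay sphinx, carry it over the rack of modelling tools and hold it about one centimetre above the scanner's glass, level, centred on the glass and with its board's long side along the glass's long side (the head may be at either end), never touching the scanner with it. Finish while still holding it there, hovering and still; touch the rack with nothing and leave the bottle, bowl and phone where they are.

Things in the scene. Friction and masses are not known exactly. Their poses are not given: they have to be found in the camera images.
- sphinx: Fired clay sphinx, grey-beige, fixed on a plywood board 150 x 80 x 10 mm; about 0.45 kg, 98 mm high in all. Origin: centre of the board's underside (the board lies flat on the table). x runs along the board's long side towards the outstretched paws, y across it, z up. Low body 80 mm long and 42 mm above the table behind the head, paws 25 mm high in front. The board and figure are sturdy and may be squeezed with up to 60 N.
- sphinx_head (a point): Middle of the sphinx's block-shaped head (headdress), 78 mm above the board's underside on the vertical through the board's centre, near the centre of mass. The head measures 34 mm along the sphinx's x and 40 mm across (y) between flat upright sides, from 58 to 98 mm above the underside. The chest below it is 42 mm wide. Axes as sphinx. A good place to grip across y from above.
- sphinx_under (a point): Centre of the underside of the sphinx's board (same point and axes as sphinx).
- scanner: Flat grey scanner fixed to the table, 194 mm deep (x) by 230 mm wide (y). Its bed is 45 mm high; the key strip along its front (-x, nearest the robot) is lower, 33 mm high and 56 mm deep. Origin: at table height under the middle. x points away from the key strip, y to the left as seen from the robot, z up.
- glass (a point): Centre of the dark rectangular glass in the scanner's bed, flush with the top 45 mm above the table, framed by a thin white line. The glass is 180 mm long along the scanner's y and 110 mm along its x. Axes as scanner.
- key_middle_top (a point): Centre of the top of the large middle key, a round white key 32 mm across, 18 mm above the key strip (51 mm above the table) when up; it moves down with the key. The keys' centres stand 65 mm apart in a row along the scanner's y, 95 mm before the glass's centre; each sits in a round black collar 12 mm high and 16 mm wider than the key.
- key_left_top (a point): Centre of the top of the left key (towards the scanner's +y), round, white, 22 mm across, as high as the middle one.
- key_right_top (a point): Centre of the top of the right key (towards the scanner's -y), round, white, 22 mm across, as high as the middle one.
- key_middle (a joint): Travel of the middle key in m: 0 up, 0.006 fully down. Spring: starts to move at about 1.5 N, fully down at about 5 N, springs back up. It counts as pressed from 0.004.
- key_left (a joint): Travel of the left key, the same spring and values.
- key_right (a joint): Travel of the right key, the same spring and values.
- tool_rack: Fixed wooden rack between the sphinx and the scanner: a block 300 mm long (its x) x 50 x 40 mm with seven modelling tools standing up from it in a row, the tallest 120 mm above the table. Origin: centre of its underside, x along its length, z up.
- bottle: Green glass pump bottle, 62 mm across, 150 mm high, standing loose beyond the rack. Origin: centre of its underside. Leave alone.
- bowl: White ceramic bowl, 100 mm across, 45 mm high, loose at one side of the work. Origin: centre of its underside. Leave alone.
- phone: Black phone lying flat and loose at one side of the work, 150 x 72 x 9 mm, long along its x. Origin: centre of its underside. Leave alone.
Things that resemble listed ones, but are neither listed nor needed, are in the scene too. There is more than one size of the sphinx; the job needs the middle-sized.

How it is judged:
On the way, in this order (a step that is already met when the one before it is completed fails the run):
1. the middle key is pressed, the others up (value of joint key_middle above 0.004 m and value of joint each of key_left, key_right below 0.002 m), for 0.02 s.
2. then the left key, the others up (value of joint key_left above 0.004 m and value of joint each of key_middle, key_right below 0.002 m), for 0.02 s.
3. then the right key, the others up (value of joint key_right above 0.004 m and value of joint each of key_middle, key_left below 0.002 m), for 0.02 s.
4. then the sphinx passes above the tool rack (y of sphinx_under in the frame of tool_rack between -0.05 and 0.05 m and x of sphinx_under in the frame of tool_rack between -0.18 and 0.18 m and height (world z) of sphinx_under above 0.11 m), for 0.02 s.
At the end, for the whole second after the job is handed in: Sphinx held still in the fingers, board's underside 3 to 20 mm above the glass, within 12 mm of its centre, long sides within 0.14 rad (either way round), upright within 0.1 rad, touching neither scanner nor rack; keys up; bottle, bowl, phone within 20 mm of their start (z of sphinx_under in the frame of glass between 0.003 and 0.02 m and horizontal distance between sphinx_under and glass below 0.012 m and angle between the x axis of sphinx and the y axis of glass, either way round below 0.14 rad and angle between sphinx's own z axis and vertical below 0.1 rad and contact force between the fingers and sphinx above 1 N and contact force between sphinx and scanner below 0.1 N and contact force between sphinx and tool_rack below 0.1 N and linear speed of sphinx below 0.02 m/s and value of joint each of key_middle, key_left, key_right below 0.002 m and distance of each of bottle, bowl, phone from where it was at the start of the episode below 0.02 m); the arm keeps its last pose, push and grip.
It fails at once if the sphinx touches the scanner (contact force between sphinx and scanner above 0.5 N).
It fails at once if the sphinx or the robot touches the tool rack (contact force between any of sphinx, the fingers, the arm and tool_rack above 0.5 N).
It fails at once if two keys are down at once (value of joint each of key_middle, key_left above 0.003 m or value of joint each of key_middle, key_right above 0.003 m or value of joint each of key_left, key_right above 0.003 m).
It fails at once if bottle, bowl or phone is moved or knocked over (distance of any of bottle, bowl, phone from where it was at the start of the episode above 0.02 m or angle between bottle's own z axis and vertical above 0.5 rad).
It also fails if it takes over 67 s, if anything falls off the work surface, if the arm or the gripper's body presses on something with over 40 N, if the wrist force passes 120 N, or if a joint passes its speed limit or range.

### The arm

A 7-joint arm with a two-finger parallel gripper is mounted at the origin on the work surface. World frame = base frame: x ahead of the robot, y to its left, z up, the work surface at z = 0. Lengths are in m, angles in rad, forces in N, time in s.
With the tool pointing down it reaches from about 0.425 to 0.925 m from the base axis. Payload 6.8 kg.
Tool frame: the origin (TCP) lies at the very end of the fingers, on their centre line; the grasp point (between the pads) lies 19 mm behind it (arm.grasp_offset is the distance from the TCP to the grasp point, in m); y points along the fingers, x is the direction in which the jaws open and shut, and the axes are right-handed (so a half turn about y gives the same grasp; the last joint's range is limited). The gripper opens to 88 mm and grips with 3 to 60 N. Pads are 20 mm wide; open, the fingers measure 115 mm over their backs; the gripper's body (75 mm by 178 mm) begins 61 mm behind the grasp point.
Start: joints at [1.19, 0.477, 0.022, 1.555, -0.011, 1.109, -0.083], TCP at [0.182, -0.65, 0.223] pointing down, gripper open.
Joint ranges: [-2.96, 2.96], [-0.34, 2.1], [-1.41, 1.46], [0.24, 2.44], [-1.37, 4.51], [0.17, 1.92], [-2.96, 2.96]. Speed limits (rad/s): [2.39, 2.39, 3.14, 3.14, 3.14, 3.14, 3.14].

### API

Orientations are given as a unit quaternion [x, y, z, w].
In Python, from rig import status, eyes, arm gives the robot as it stands.
- The arm moves only by the shell command python3 -m jog 'ROWS' [FORCE]. ROWS is JSON, a list that holds one entry, the list of rows, each a list of 7 numbers: the shift along the tool's x, y, z as a fraction of full scale, then the turn, a rotation vector about the tool's x, y, z as a fraction of full scale, then the gripper's target within -1 to 1 (shut at 1, half-way at 0, fully open at -1). A call has 1 to 10 rows; each row is the pose to reach, as a shift and turn from the pose commanded when the call began, along the tool's axes at that moment; what a row does not reach only later rows make up. Full scale, the value 1, is 0.75 m for a shift and 120 degrees for a turn. A row lasts 1/10 s, in which the tool goes at most 50 mm and 8.59 degrees, less where a joint would pass 70% of its speed; a pose out of reach is approached as far as the arm can. A call with a number of a shift or a turn outside -1 to 1 is refused whole. A call with a gripper value outside its range is refused whole. The fingers move at their own pace and stop on an object; FORCE is the grip in N (left out, the last holds). Time passes only in rows, so rows that repeat a pose let the fingers close. It gives the time, the measured TCP pose, the force and the opening at its end, in the units of the state.
- status.state(): the state, without advancing time (a new reading comes with each control period).
- eyes.snapshot(name): name is "side" or "top" or "wrist"; returns (picture, depth): 480x640x3 uint8, red, green, blue; 480x640 float32, m along the optical axis (not along the pixel's ray), 0 where there is no reading.
- eyes.camera_info(name): a dict with "vfov" (degrees; the focal length in pixels is half the picture's height over the tangent of half this angle, whatever the lens; pixels are square), "cx", "cy" (the principal point, pixels), "dist" ([k1, k2, p1, p2, k3] as OpenCV has them; the pictures are not rectified), "origin" and "attitude" of the camera in the world. Camera axes: x right, y down, z forward; pixel columns grow to the right and rows downward; lengths in m; the calibration is good to about 2 mm. A picture is of the moment at which its call begins: read the wrist's pose just before it. camera_info takes no time and is no camera call; for the wrist camera it gives the pose at the moment of the call.
- arm.hand_in(): hands the job in, once; it reports no verdict.
The state is a dict: "time_s": time; "joints": joint angles; "joint_velocities": joint speeds; "joint_torque": joint torques, N m; "eef_pos": TCP position; "ee_rot": TCP orientation; "contact_force": force on the tool from outside, world axes, zero at the start; "wrist_torque": the same for the moment, N m; "finger_gap": finger opening in m.
Only numpy, scipy, OpenCV 4.12 (cv2) and the standard library are available. Lean on these libraries where they do the work, as an engineer would, in place of code of your own. Each camera call takes 0.05 s, during which the arm holds its last target. There are 200 camera calls.

## Working session

There is one attempt and no reset: what is moved stays moved. The work goes in short steps, Python scripts to look and compute and a shell command to move; the robot and the scene stay as the last step left them, time stands still between calls to the robot, and variables do not carry over. Pictures are saved under pics/ and viewed, about 8 in all and at most 12, crops included, and the job is handed in when it is done.

```bash
mkdir -p pics; cat > h.py <<'E'
import numpy as np,cv2
from scipy.spatial.transform import Rotation as R
from rig import status,eyes,arm
def K(c):
    f=240/np.tan(np.radians(c['vfov'])/2); return np.array([[f,0,c['cx']],[0,f,c['cy']],[0,0,1]])
def rot(c):
    a=np.array(c['attitude']); return R.from_quat(a).as_matrix() if a.size==4 else a.reshape(3,3)
def ray(c,px):
    p=cv2.undistortPoints(np.array(px,float).reshape(-1,1,2),K(c),np.array(c['dist'],float)).reshape(-1,2)
    return np.c_[p,np.ones(len(p))]@rot(c).T
def atz(c,px,z):  # intersect rays with height z
    d=ray(c,px); o=np.array(c['origin']); z=np.broadcast_to(z,len(d)); return o+d*((z-o[2])/d[:,2])[:,None]
def atd(c,px,dep): # depth along the optical axis
    px=np.array(px); d=ray(c,px); o=np.array(c['origin']); return o+d*np.array([dep[int(v),int(u)] for u,v in px])[:,None]
def snap(n,fn):
    c=eyes.camera_info(n); p,d=eyes.snapshot(n); cv2.imwrite('pics/'+fn+'.png',p[:,:,::-1]); np.savez('pics/'+fn,d=d,**{k:np.array(v) for k,v in c.items()}); return c,p,d
def load(fn):
    z=np.load('pics/'+fn+'.npz'); return {k:z[k] for k in z if k!='d'},z['d']
def rel(target,q=None):
    """shift/turn fractions from the current pose to target"""
    s=status.state(); r=R.from_quat(s['ee_rot']); t=r.inv().apply(np.array(target)-s['eef_pos'])/.75
    w=np.zeros(3) if q is None else (r.inv()*R.from_matrix(q)).as_rotvec()/np.radians(120)
    return np.round(np.r_[t,w],4)
E
python3 - <<'E'
from h import *
for n in('top','side'):
    c,p,d=snap(n,n+'0'); print(n,c)
s=status.state();print(s);print(R.from_quat(s['ee_rot']).as_matrix().round(3), arm.grasp_offset)
E
```

```text
top {'vfov': 50.71334168552346, 'cx': 315.47695786761, 'cy': 235.0501526465801, 'dist': array([-0.07718304,  0.        ,  0.        ,  0.        ,  0.        ]), 'origin': array([0.44141677, 0.01054819, 1.37211101]), 'attitude': array([ 0.70859174, -0.70416173,  0.0315217 , -0.03256354])}
side {'vfov': 42.95287648271714, 'cx': 310.51742160337295, 'cy': 237.06961152347492, 'dist': array([-0.11307861,  0.        ,  0.        ,  0.        ,  0.        ]), 'origin': array([0.23492449, 1.14427219, 1.14468921]), 'attitude': array([-0.1352223 ,  0.90305295, -0.40336222,  0.05923858])}
{'time_s': 0.1, 'joints': array([ 1.18989849,  0.47771454,  0.02232937,  1.55633953, -0.01145287,
        1.10928055, -0.08307778]), 'joint_velocities': array([-0.00044036, -0.00279123,  0.00203415, -0.00278032, -0.00087413,
        0.00050172, -0.00020576]), 'joint_torque': array([ 4.60606228e-03, -5.84092855e+01,  1.54018477e+00, -2.73312896e+01,
       -5.41849912e-02,  1.30704814e-02,  4.42995793e-05]), 'eef_pos': array([ 0.18170285, -0.64952851,  0.22178615]), 'ee_rot': array([-0.56305982,  0.42783176, -0.42686131,  0.5636604 ]), 'contact_force': array([ 0.34888185,  0.35771273, -0.54512156]), 'wrist_torque': array([0.01343306, 0.00145993, 0.01183067]), 'finger_gap': 0.08800470459583483}
[[ 0.269 -0.001  0.963]
 [-0.963  0.002  0.269]
 [-0.002 -1.    -0.   ]] 0.0187
```

View pics/top0.png

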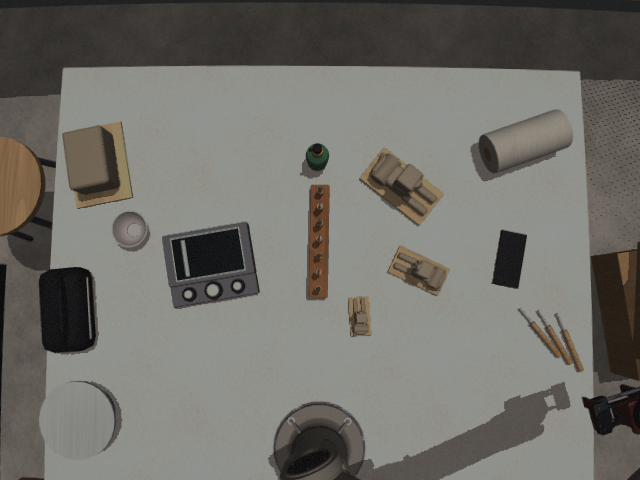

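View pics/side0.png

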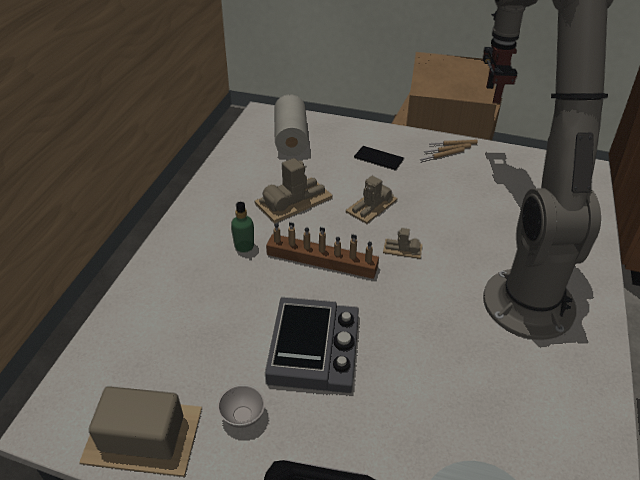

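Top view: three sphinxes, large (402,185), middle (419,270) and small (359,316). The scanner is at (211,265), with keys at (189,294), (213,290) and (237,286). The rack runs from (319,188) to (318,297). The middle-sized sphinx at (419,270) is the candidate, so I'll crop in close to check it.

```bash
python3 - <<'E'
from h import *
def cr(n,x,y,w,h): return cv2.resize(cv2.imread(f'pics/{n}0.png')[y:y+h,x:x+w],(400,300),interpolation=cv2.INTER_CUBIC)
a=np.vstack([np.hstack([cr('top',155,215,120,90),cr('top',380,230,80,60)]),np.hstack([cr('side',260,290,120,90),cr('side',335,170,80,60)])])
cv2.imwrite('pics/crop1.png',a)
E
```

```text
(no output)
```

View pics/crop1.png

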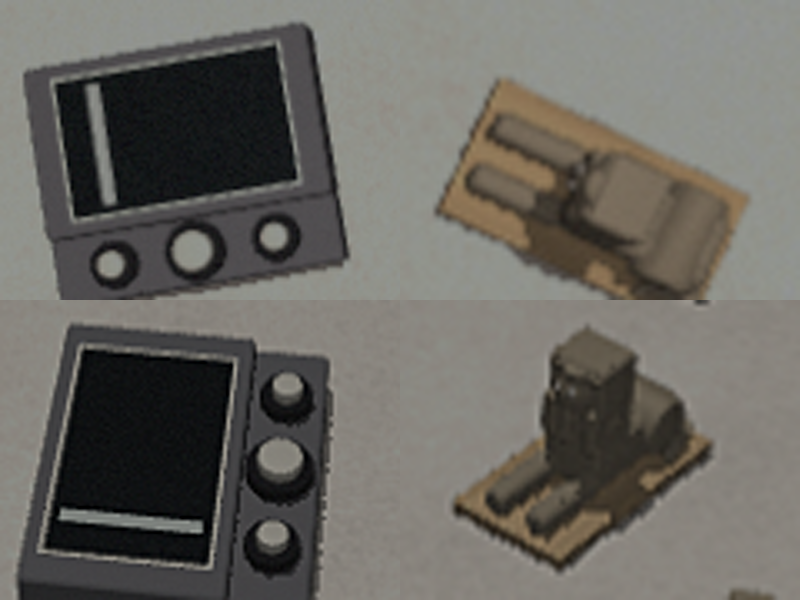

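The middle sphinx is confirmed: 150 mm board, paws pointing up-left in the top view. Next I triangulate.

```bash
python3 - <<'E'
from h import *
ct,dt=load('top0');cs,ds=load('side0')
f=lambda P,x,y,s,ou,ov:[(x+(u-ou)*s,y+(v-ov)*s) for u,v in P]
T=f([(111,264),(195,250),(273,237),(53,78),(277,40),(300,184),(76,220)],155,215,.3,0,0)
S=f([(270,533),(281,457),(289,386),(40,552),(82,346),(238,360),(213,568)],260,290,.3,0,300)
T+=f([(630,195),(501,78),(437,212),(748,193)],380,230,.2,400,0)
S+=f([(596,352),(712,438),(712,438),(712,438)],335,170,.2,400,300)
nm='kl km kr gNL gNR gFR gFL head b1 b2 b3'.split()
z=[.051]*3+[.045]*4+[.098]+[.01]*3
A=atz(ct,T,z);B=atz(cs,S,z);D=atd(ct,T,dt)
rt,rs=ray(ct,T),ray(cs,S)
for i,n in enumerate(nm):
    M=np.c_[rt[i],-rs[i]];k=np.linalg.lstsq(M,cs['origin']-ct['origin'],rcond=None)[0]
    tri=(ct['origin']+k[0]*rt[i]+cs['origin']+k[1]*rs[i])/2
    print(n,A[i].round(4),B[i].round(4),'tri',tri.round(4),'depth',D[i].round(4))
g=A[3:7].mean(0);gs=B[3:7].mean(0);print('glass',g,gs)
print('yaw',[np.degrees(np.arctan2(*(X[0]-X[2])[[1,0]]))-90 for X in(A,B)], (g-A[1]).round(4))
# sphinx board by depth
m=atz(ct,f([(437,212),(748,193)],380,230,.2,400,0),.01);c=m.mean(0);print('board centre',c)
x=A[8]-A[10];print('sphinx xdir',np.degrees(np.arctan2(x[1],x[0])),np.linalg.norm(x),np.linalg.norm(A[8]-A[9]))
rk=atz(ct,[(319,185),(318,299)],.04);print('rack',rk)
print('bottle',atz(ct,[(317,150)],.14))
E
```

```text
kl [0.4045 0.3436 0.051 ] [0.4064 0.3448 0.051 ] tri [0.4055 0.344  0.0502] depth [0.4047 0.3426 0.0551]
km [0.4161 0.2776 0.051 ] [0.4157 0.2807 0.051 ] tri [0.4162 0.2783 0.0479] depth [0.4161 0.2774 0.0519]
kr [0.4268 0.2166 0.051 ] [0.4265 0.2173 0.051 ] tri [0.4267 0.2167 0.0502] depth [0.4269 0.2157 0.0564]
gNL [0.5508 0.3956 0.045 ] [0.5482 0.3999 0.045 ] tri [0.5504 0.3968 0.0403] depth [0.5508 0.3958 0.0444]
gNR [0.5821 0.2173 0.045 ] [0.5802 0.2194 0.045 ] tri [0.5817 0.2175 0.0427] depth [0.5819 0.217  0.047 ]
gFR [0.4684 0.197  0.045 ] [0.4688 0.1992 0.045 ] tri [0.4689 0.1973 0.0429] depth [0.4685 0.1977 0.0395]
gFL [0.4386 0.3738 0.045 ] [0.4358 0.3786 0.045 ] tri [0.4377 0.3751 0.0398] depth [0.4386 0.3738 0.0452]
head [ 0.4731 -0.2663  0.098 ] [ 0.47   -0.2602  0.098 ] tri [ 0.4722 -0.2677  0.0922] depth [ 0.473  -0.2655  0.1019]
b1 [ 0.5381 -0.2161  0.01  ] [ 0.404  -0.3142  0.01  ] tri [ 0.4619 -0.2062  0.0944] depth [ 0.5385 -0.2171  0.0038]
b2 [ 0.4656 -0.181   0.01  ] [ 0.404  -0.3142  0.01  ] tri [ 0.4257 -0.17    0.1189] depth [0.4414 0.0105 1.3721]
b3 [ 0.4766 -0.3497  0.01  ] [ 0.404  -0.3142  0.01  ] tri [ 0.444  -0.3651 -0.033 ] depth [ 0.4768 -0.3519  0.0017]
glass [0.50998111 0.29593371 0.045     ] [0.50825722 0.29925265 0.045     ]
yaw [np.float64(9.943409413246641), np.float64(8.959392981532872)] [ 0.0939  0.0183 -0.006 ]
board centre [ 0.4711026  -0.26532399  0.01      ]
sphinx xdir 65.28354261618878 0.14706876656907453 0.08045394356032956
rack [[0.69661445 0.004348   0.04      ]
 [0.39467333 0.00523852 0.04      ]]
bottle [[0.76578061 0.01027673 0.14      ]]
```

Both views agree to 2-4 mm and the heights check out. I'll start moving, with the fingers shut ready for the keys, to a waypoint over the sphinx area for a wrist look.

```bash
python3 -m jog '[[[-0.335,-0.05,0.534,0,0,0,1],[-0.335,-0.05,0.534,0,0,0,1],[-0.335,-0.05,0.534,0,0,0,1],[-0.335,-0.05,0.534,0,0,0,1],[-0.335,-0.05,0.534,0,0,0,1],[-0.335,-0.05,0.534,0,0,0,1],[-0.335,-0.05,0.534,0,0,0,1],[-0.335,-0.05,0.534,0,0,0,1],[-0.335,-0.05,0.534,0,0,0,1],[-0.335,-0.05,0.534,0,0,0,1]]]' 20
python3 - <<'E'
from h import *
c,p,d=snap('wrist','w1');print(c['origin'],rot(c).round(3),c['vfov'],c['dist'])
print('to over km',rel([.416,.279,.26]),status.state()['joints'].round(2))
E
```

```text
time_s: 1.1
eef_pos: [0.503, -0.2952, 0.2604]
ee_rot: [-0.564, 0.426, -0.426, 0.565]
contact_force: [0.3, 0.2, -0.1]
finger_gap: 0.0112
[ 0.58389791 -0.27293956  0.42310369] [[ 0.275 -0.918 -0.286]
 [-0.961 -0.263 -0.081]
 [-0.001  0.297 -0.955]] 67.43401074967419 [-0.03614771  0.          0.          0.          0.        ]
to over km [-0.7653  0.0025  0.0983  0.      0.      0.    ] [ 0.56  0.3  -0.18  1.73  0.05  1.12 -0.92]
```

View pics/w1.png

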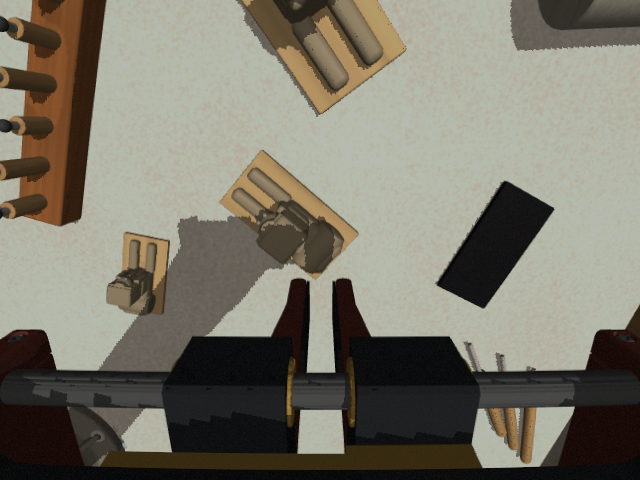

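The wrist view shows the middle sphinx, its board corners at (262,150), (220,203), (358,233) and (316,277), and the phone right of it. I'll compute that and go on to the keys.

```bash
python3 - <<'E'
from h import *
c,d=load('w1')
P=[(262,150),(220,203),(316,277),(358,233)]
A=atz(c,P,.01);print(A.round(4),A.mean(0),np.linalg.norm(np.diff(A,axis=0),axis=1));D=atd(c,[(262,156),(228,203),(316,272),(352,233)],d);print(D.round(3))
for a,b in((3,0),(2,1)):
    v=A[b]-A[a];print(np.degrees(np.arctan2(v[1],v[0])))
print('head',atd(c,[(282,237)],d), 'rack',atz(c,[(62,225)],.04))
E
python3 -m jog '[[[-0.765,0.003,0.098,0,0,0,1],[-0.765,0.003,0.098,0,0,0,1],[-0.765,0.003,0.098,0,0,0,1],[-0.765,0.003,0.098,0,0,0,1],[-0.765,0.003,0.098,0,0,0,1],[-0.765,0.003,0.098,0,0,0,1],[-0.765,0.003,0.098,0,0,0,1],[-0.765,0.003,0.098,0,0,0,1],[-0.765,0.003,0.098,0,0,0,1],[-0.765,0.003,0.098,0,0,0,1]]]'
python3 - <<'E'
from h import *
print(rel([.416,.279,.075]),status.state()['joints'].round(2))
E
```

```text
[[ 0.5417 -0.2163  0.01  ]
 [ 0.4693 -0.1828  0.01  ]
 [ 0.4099 -0.3164  0.01  ]
 [ 0.4788 -0.3492  0.01  ]] [ 0.47491195 -0.26616938  0.01      ] [0.07979767 0.14616071 0.07628319]
[[ 0.535 -0.218  0.011]
 [ 0.472 -0.192  0.011]
 [ 0.42  -0.314  0.02 ]
 [ 0.477 -0.342  0.011]]
64.68194463853864
66.05887711603967
head [[ 0.47792008 -0.26507526  0.09892224]] rack [[ 0.40398769 -0.02129283  0.04      ]]
time_s: 2.15
eef_pos: [0.4268, 0.1958, 0.2582]
ee_rot: [0.563, -0.427, 0.428, -0.563]
contact_force: [2.0, -0.1, 0.9]
finger_gap: 0.0002
[-0.1108  0.2442  0.0159  0.      0.      0.    ] [-0.04  0.14 -0.56  1.95  0.09  1.07 -1.94]
```

```bash
python3 -m jog '[[[-0.108,0.0,0.016,0,0,0,1],[-0.108,0.1,0.016,0,0,0,1],[-0.108,0.24,0.016,0,0,0,1],[-0.108,0.24,0.016,0,0,0,1],[-0.108,0.24,0.016,0,0,0,1],[-0.108,0.24,0.016,0,0,0,1],[-0.108,0.24,0.016,0,0,0,1],[-0.108,0.24,0.016,0,0,0,1]]]'
python3 - <<'E'
from h import *
print(rel([.416,.279,.075]),status.state()['joints'].round(2))
c,p,d=snap('wrist','w2')
E
```

```text
time_s: 2.95
eef_pos: [0.4185, 0.2764, 0.0802]
ee_rot: [-0.562, 0.427, -0.428, 0.564]
contact_force: [-0.4, -0.3, 1.1]
finger_gap: 0.0005
[-0.0042  0.0069 -0.0023  0.      0.      0.    ] [-0.27  0.44 -0.54  2.06  0.34  0.72 -2.32]
```

View pics/w2.png

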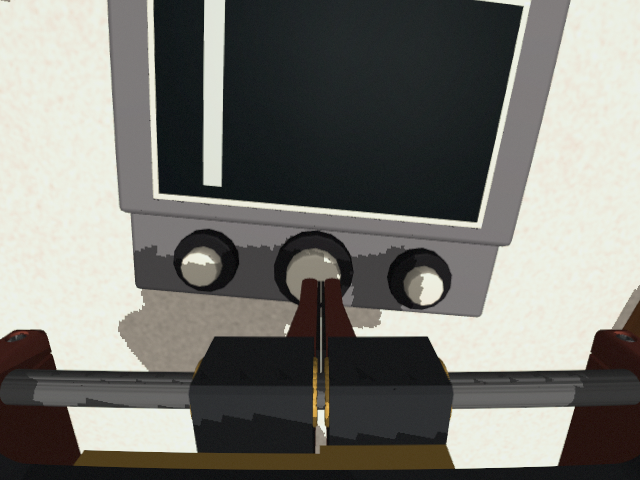

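The fingers hover over the middle key (313,265). The left key is at (203,265) and the right at (425,286). Now a check of the key positions, then press.

```bash
python3 - <<'E'
from h import *
c,d=load('w2')
print(atz(c,[(202,265),(313,265),(424,287)],.051).round(4))
print(atz(c,[(156,194),(479,221),(527,5)],.045).round(4))
E
python3 -m jog '[[[-0.004,0.02,-0.002,0,0,0,1],[-0.004,0.028,-0.002,0,0,0,1],[-0.004,0.033,-0.002,0,0,0,1],[-0.004,0.037,-0.002,0,0,0,1],[-0.004,0.041,-0.002,0,0,0,1],[-0.004,0.041,-0.002,0,0,0,1]]]'
```

```text
[[0.4081 0.3436 0.051 ]
 [0.4253 0.2821 0.051 ]
 [0.4294 0.2159 0.051 ]]
[[0.4404 0.3775 0.045 ]
 [0.4745 0.1972 0.045 ]
 [0.5831 0.2162 0.045 ]]
time_s: 3.6
eef_pos: [0.4156, 0.2783, 0.0491]
ee_rot: [-0.563, 0.427, -0.428, 0.563]
contact_force: [-3.9, -4.7, 18.3]
finger_gap: 0.0002
```

```bash
python3 -m jog '[[[0,0,0,0,0,0,1],[0,0,0,0,0,0,1]]]'
python3 - <<'E'
from h import *
c,p,d=snap('side','s2');s=status.state();print(s['eef_pos'],s['contact_force'],s['wrist_torque'])
cv2.imwrite('pics/s2c.png',cv2.resize(p[260:400,240:400],(800,700),interpolation=cv2.INTER_CUBIC)[:600])
E
```

```text
time_s: 3.8
eef_pos: [0.4156, 0.2783, 0.0491]
ee_rot: [-0.563, 0.427, -0.428, 0.563]
contact_force: [-3.2, -3.7, 19.3]
finger_gap: 0.0007
[0.41556482 0.27832198 0.04909992] [-4.17802073 -3.83865393 19.55814331] [-0.94700551  0.86909145 -0.01892446]
```

View pics/s2c.png

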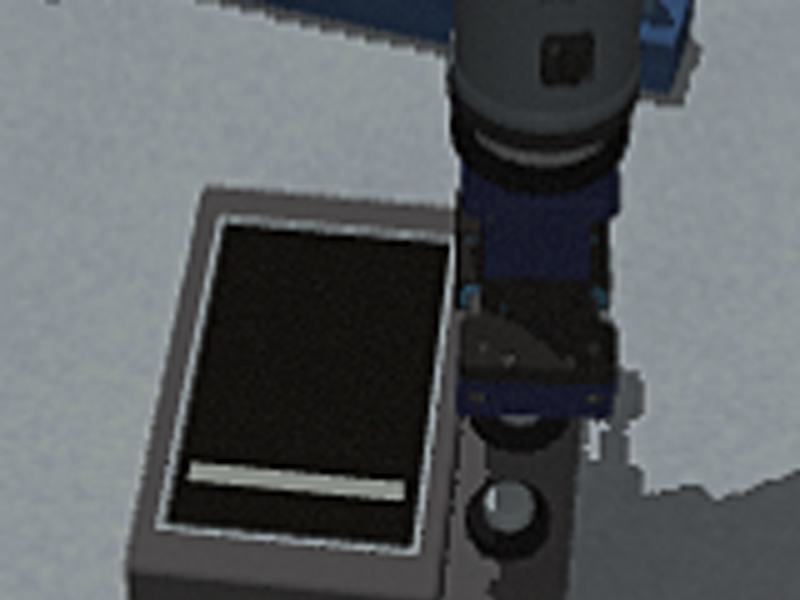

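```bash
for i in 1; do python3 -m jog '[[[0,-0.002,0,0,0,0,1],[0,-0.002,0,0,0,0,1]]]'; python3 -m jog '[[[0,-0.002,0,0,0,0,1],[0,-0.002,0,0,0,0,1]]]';python3 -m jog '[[[0,-0.002,0,0,0,0,1],[0,-0.002,0,0,0,0,1]]]';python3 -m jog '[[[0,-0.002,0,0,0,0,1],[0,-0.002,0,0,0,0,1]]]';python3 -m jog '[[[0,-0.003,0,0,0,0,1],[0,-0.003,0,0,0,0,1]]]';python3 -m jog '[[[0,-0.003,0,0,0,0,1],[0,-0.003,0,0,0,0,1]]]'; done | grep -E 'eef|force'
```

```text
eef_pos: [0.4155, 0.2783, 0.0498]
contact_force: [-0.5, -1.2, 3.6]
eef_pos: [0.4155, 0.2783, 0.0509]
contact_force: [0.8, -1.3, 3.2]
eef_pos: [0.4155, 0.2783, 0.0522]
contact_force: [0.9, -0.6, 2.8]
eef_pos: [0.4152, 0.2783, 0.0536]
contact_force: [2.5, -0.4, 1.9]
eef_pos: [0.4143, 0.2783, 0.0556]
contact_force: [-0.0, 0.2, 0.9]
eef_pos: [0.4145, 0.2782, 0.0579]
contact_force: [0.8, 0.3, 0.3]
```

Spring behaviour confirmed: the middle key bottomed at TCP z≈0.0495 and released by 0.056, so TCP z reads about 4 mm high against the nominal height. Next the left key.

```bash
python3 - <<'E'
from h import *
print(rel([.406,.3438,.07]),rel([.406,.3438,.048]))
E
```

```text
[-0.0872 -0.0161  0.0126  0.      0.      0.    ] [-0.0872  0.0132  0.0126  0.      0.      0.    ]
```

```bash
python3 -m jog '[[[0,-0.017,0,0,0,0,1],[-0.087,-0.017,0.0125,0,0,0,1],[-0.087,-0.017,0.0125,0,0,0,1],[-0.087,-0.01,0.0125,0,0,0,1],[-0.087,0.0,0.0125,0,0,0,1],[-0.087,0.008,0.0125,0,0,0,1],[-0.087,0.012,0.0125,0,0,0,1],[-0.087,0.014,0.0125,0,0,0,1],[-0.087,0.014,0.0125,0,0,0,1]]]'
```

```text
time_s: 5.95
eef_pos: [0.4066, 0.3423, 0.049]
ee_rot: [0.564, -0.427, 0.428, -0.563]
contact_force: [-5.8, -5.2, 23.4]
finger_gap: 0.0003
```

```bash
python3 -m jog '[[[0,-0.02,0,0,0,0,1],[0,-0.035,0,0,0,0,1],[0.08,-0.035,-0.009,0,0,0,1],[0.169,-0.035,-0.0176,0,0,0,1],[0.169,-0.035,-0.0176,0,0,0,1],[0.169,-0.035,-0.0176,0,0,0,1],[0.169,-0.02,-0.0176,0,0,0,1],[0.169,-0.01,-0.0176,0,0,0,1],[0.169,-0.002,-0.0176,0,0,0,1],[0.169,0.0,-0.0176,0,0,0,1]]]'; python3 -m jog '[[[0,0,0,0,0,0,1],[0,0,0,0,0,0,1]]]'
```

```text
time_s: 6.95
eef_pos: [0.4278, 0.219, 0.0486]
ee_rot: [0.564, -0.426, 0.427, -0.563]
contact_force: [-8.8, -8.0, 40.8]
finger_gap: 0.0005
time_s: 7.15
eef_pos: [0.4277, 0.219, 0.0489]
ee_rot: [0.564, -0.426, 0.427, -0.564]
contact_force: [-6.1, -5.8, 28.7]
finger_gap: 0.0003
```

All three keys bottomed at z≈0.049. Now lift clear and cross back to the sphinx with the gripper open.

```bash
python3 -m jog '[[[0,-0.05,0,0,0,0,1],[0,-0.12,0,0,0,0,1],[0,-0.2,0,0,0,0,-1],[0,-0.28,0,0,0,0,-1],[0,-0.28,0,0,-0.1,0,-1],[0,-0.28,0,0,-0.2,0,-1],[0,-0.28,0,0,-0.3,0,-1],[0,-0.28,0,0,-0.414,0,-1],[0,-0.28,0,0,-0.414,0,-1],[0,-0.28,0,0,-0.414,0,-1]]]'
python3 - <<'E'
from h import *
b=np.radians(65.3-90);X=np.array([np.cos(b),np.sin(b),0]);Y=np.array([0,0,-1.]);Q=np.c_[X,Y,np.cross(X,Y)]
print(rel([.474,-.266,.26],Q),status.state()['joints'].round(2))
E
```

```text
time_s: 8.15
eef_pos: [0.4272, 0.2191, 0.2568]
ee_rot: [0.691, -0.149, 0.148, -0.691]
contact_force: [0.5, -0.3, 0.0]
finger_gap: 0.061
[ 3.223e-01 -4.500e-03 -5.643e-01  2.000e-04  3.900e-03 -5.000e-04] [ 0.06  0.19 -0.74  1.93  0.14  1.08 -1.16]
```

```bash
python3 -m jog '[[[0.322,-0.004,-0.564,0,0.004,0,-1],[0.322,-0.004,-0.564,0,0.004,0,-1],[0.322,-0.004,-0.564,0,0.004,0,-1],[0.322,-0.004,-0.564,0,0.004,0,-1],[0.322,-0.004,-0.564,0,0.004,0,-1],[0.322,-0.004,-0.564,0,0.004,0,-1],[0.322,-0.004,-0.564,0,0.004,0,-1],[0.322,-0.004,-0.564,0,0.004,0,-1],[0.322,-0.004,-0.564,0,0.004,0,-1],[0.322,-0.004,-0.564,0,0.004,0,-1]]]'
python3 -m jog '[[[0,0,0,0,0,0,-1],[0,0,0,0,0,0,-1]]]'
python3 - <<'E'
from h import *
b=np.radians(65.3-90);X=np.array([np.cos(b),np.sin(b),0]);Y=np.array([0,0,-1.]);Q=np.c_[X,Y,np.cross(X,Y)]
print(rel([.474,-.266,.13],Q),status.state()['joints'].round(2))
c,p,d=snap('wrist','w3')
E
```

```text
time_s: 9.15
eef_pos: [0.4707, -0.2696, 0.2595]
ee_rot: [0.69, -0.155, 0.154, -0.69]
contact_force: [0.7, 0.1, -0.2]
finger_gap: 0.0877
time_s: 9.35
eef_pos: [0.4709, -0.2665, 0.2594]
ee_rot: [-0.69, 0.155, -0.153, 0.691]
contact_force: [0.0, 1.3, -0.1]
finger_gap: 0.088
[ 0.0038  0.1725  0.0022 -0.0004 -0.0038 -0.0008] [ 0.7   0.25 -0.35  1.81  0.09  1.1  -0.13]
```

View pics/w3.png

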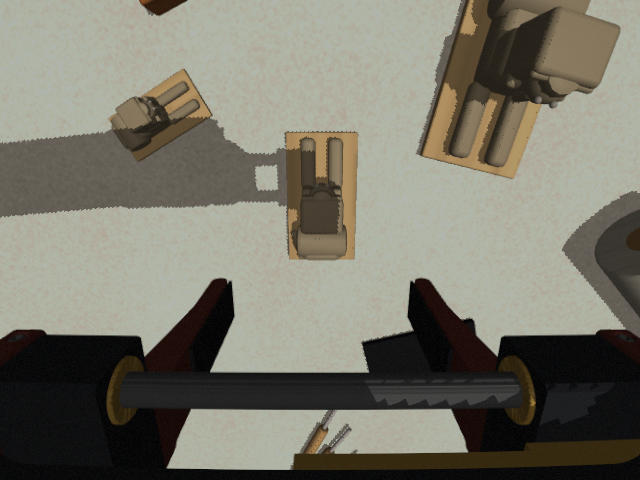

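The sphinx is square to the jaws, with board corners at (285,132), (358,132), (355,259) and (290,259).

```bash
python3 - <<'E'
from h import *
c,d=load('w3')
A=atz(c,[(285,132),(358,132),(355,259),(289,259)],.01);print(A.round(4),A.mean(0));v=A[0]+A[1]-A[2]-A[3];print(np.degrees(np.arctan2(v[1],v[0])),np.linalg.norm(v)/2)
H=atd(c,[(306,200),(338,200),(306,228),(338,228)],d);print('headtop',H.round(4))
x=np.array([np.cos(np.radians(65.3)),np.sin(np.radians(65.3))]);print((H-A.mean(0))[:,:2]@np.c_[x,[-x[1],x[0]]])
E
```

```text
[[ 0.4695 -0.181   0.01  ]
 [ 0.5423 -0.2152  0.01  ]
 [ 0.4796 -0.3507  0.01  ]
 [ 0.4065 -0.3164  0.01  ]] [ 0.47446564 -0.26583357  0.01      ]
65.10727713589665 0.1493736258928175
headtop [[ 0.4678 -0.2453  0.0963]
 [ 0.4945 -0.2578  0.0961]
 [ 0.4566 -0.2687  0.099 ]
 [ 0.4836 -0.2817  0.098 ]]
[[ 0.01588461  0.01460329]
 [ 0.01561111 -0.01481789]
 [-0.01008842  0.01501987]
 [-0.01059086 -0.01488656]]
```

```bash
python3 -m jog '[[[0.004,0.05,0.0025,0,-0.004,0,-1],[0.004,0.1,0.0025,0,-0.004,0,-1],[0.004,0.15,0.0025,0,-0.004,0,-1],[0.004,0.2,0.0025,0,-0.004,0,-1],[0.004,0.23,0.0025,0,-0.004,0,-1],[0.004,0.25,0.0025,0,-0.004,0,-1],[0.004,0.262,0.0025,0,-0.004,0,-1],[0.004,0.262,0.0025,0,-0.004,0,-1],[0.004,0.262,0.0025,0,-0.004,0,-1]]]'
python3 - <<'E'
from h import *
b=np.radians(65.1-90);X=np.array([np.cos(b),np.sin(b),0]);Y=np.array([0,0,-1.]);Q=np.c_[X,Y,np.cross(X,Y)]
print(rel([.4745,-.266,.063],Q))
E
```

```text
time_s: 10.3
eef_pos: [0.4749, -0.2667, 0.0649]
ee_rot: [0.691, -0.15, 0.152, -0.691]
contact_force: [0.0, -0.0, -0.1]
finger_gap: 0.0878
[-0.0009  0.0025  0.0006 -0.      0.002   0.0008]
```

Within 1 mm and 0.3°. Grip and lift a little.

```bash
python3 -m jog '[[[0,0.002,0,0,0,0,1],[0,0.002,0,0,0,0,1],[0,0.002,0,0,0,0,1],[0,0.002,0,0,0,0,1],[0,0.002,0,0,0,0,1],[0,0.002,0,0,0,0,1],[0,0.002,0,0,0,0,1],[0,0.002,0,0,0,0,1]]]' 45
python3 -m jog '[[[0,0,0,0,0,0,1],[0,0,0,0,0,0,1]]]'
python3 -m jog '[[[0,-0.03,0,0,0,0,1],[0,-0.08,0,0,0,0,1],[0,-0.14,0,0,0,0,1],[0,-0.2,0,0,0,0,1],[0,-0.26,0,0,0,0,1],[0,-0.26,0,0,0,0,1],[0,-0.26,0,0,0,0,1]]]'
python3 - <<'E'
from h import *
b=np.radians(10.0);X=np.array([np.cos(b),np.sin(b),0]);Y=np.array([0,0,-1.]);Q=np.c_[X,Y,np.cross(X,Y)]
print(rel([.5095,.297,.26],Q),rel([.5,.14,.26]))
c,p,d=snap('wrist','w4')
E
```

```text
time_s: 11.1
eef_pos: [0.4727, -0.2663, 0.0623]
ee_rot: [-0.691, 0.152, -0.15, 0.691]
contact_force: [-5.3, 1.1, 5.4]
finger_gap: 0.0397
time_s: 11.3
eef_pos: [0.4727, -0.2663, 0.0622]
ee_rot: [-0.691, 0.152, -0.15, 0.691]
contact_force: [-5.7, 1.1, 4.8]
finger_gap: 0.0399
time_s: 12.0
eef_pos: [0.4741, -0.2669, 0.2574]
ee_rot: [0.691, -0.151, 0.152, -0.691]
contact_force: [0.3, 0.5, -4.8]
finger_gap: 0.0398
[-2.713e-01 -4.000e-03  7.028e-01  3.000e-04 -2.891e-01  5.000e-04] [-0.1953 -0.0039  0.5074  0.      0.      0.    ]
```

Held (gap 39.8 mm, about 4.8 N of weight, underside about 195 mm up). Carry it over the rack.

```bash
python3 -m jog '[[[-0.012,0,0.03,0,0,0,1],[-0.031,0,0.08,0,0,0,1],[-0.054,0,0.14,0,0,0,1],[-0.077,0,0.2,0,-0.02,0,1],[-0.1,0,0.26,0,-0.04,0,1],[-0.123,0,0.32,0,-0.07,0,1],[-0.147,0,0.38,0,-0.1,0,1],[-0.17,0,0.44,0,-0.13,0,1],[-0.193,0,0.5,0,-0.16,0,1],[-0.216,0,0.56,0,-0.19,0,1]]]'
python3 - <<'E'
from h import *
b=np.radians(9.8);X=np.array([np.cos(b),np.sin(b),0]);Y=np.array([0,0,-1.]);Q=np.c_[X,Y,np.cross(X,Y)]
print(rel([.5095,.297,.20],Q),status.state()['joints'].round(2))
E
```

```text
time_s: 13.05
eef_pos: [0.5009, 0.1836, 0.2548]
ee_rot: [0.707, -0.012, 0.009, -0.707]
contact_force: [1.3, -0.6, -4.4]
finger_gap: 0.0397
[ 0.0072  0.0728  0.1516  0.0004 -0.0962 -0.0019] [ 0.11  0.29 -0.69  1.82  0.2   1.11 -0.68]
```

```bash
python3 -m jog '[[[0.0,0,0.04,0,-0.03,0,1],[0.003,0,0.08,0,-0.06,0,1],[0.005,0,0.12,0,-0.09,0,1],[0.007,0,0.145,0,-0.096,0,1],[0.007,0.03,0.145,0,-0.096,0,1],[0.007,0.06,0.145,0,-0.096,0,1],[0.007,0.072,0.145,0,-0.096,0,1],[0.007,0.072,0.145,0,-0.096,0,1],[0.007,0.072,0.145,0,-0.096,0,1],[0.007,0.072,0.145,0,-0.096,0,1]]]'
python3 - <<'E'
from h import *
b=np.radians(9.8);X=np.array([np.cos(b),np.sin(b),0]);Y=np.array([0,0,-1.]);Q=np.c_[X,Y,np.cross(X,Y)]
print(rel([.5095,.297,.137],Q),status.state()['joints'].round(2))
c,p,d=snap('wrist','w5')
ct,_,_=snap('top','t5');cs,_,_=snap('side','s5')
im=cv2.imread('pics/t5.png')[205:325,150:310];a=cv2.resize(im,(400,300),interpolation=cv2.INTER_CUBIC)
im=cv2.imread('pics/s5.png')[270:405,250:430];b2=cv2.resize(im,(400,300),interpolation=cv2.INTER_CUBIC)
w=cv2.resize(p[:,:,::-1],(400,300));cv2.imwrite('pics/m5.png',np.vstack([np.hstack([a,b2]),np.hstack([w,w*0])]))
E
```

```text
time_s: 14.05
eef_pos: [0.5116, 0.2914, 0.2043]
ee_rot: [-0.704, -0.06, 0.059, 0.705]
contact_force: [0.2, -0.6, -4.1]
finger_gap: 0.0398
[-0.0016  0.0898  0.0078 -0.0003 -0.0015  0.0006] [-0.07  0.45 -0.72  1.75  0.33  1.07 -0.74]
```

View pics/w5.png

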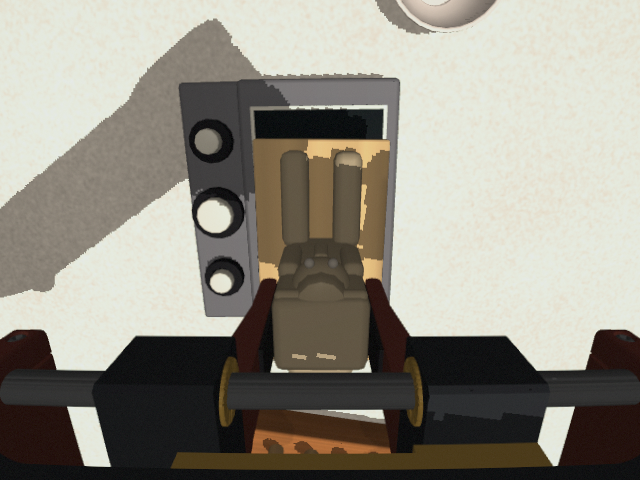

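The wrist view shows the board's paw edge (254,140)-(391,140) over the glass, and the glass's far corners at about (253,107) and (385,105). Now to check the sphinx's offset in the hand and the glass pose.

```bash
python3 - <<'E'
from h import *
c,d=load('w5')
E=atz(c,[(254,140),(391,140)],.152);v=E[1]-E[0];n=np.array([-v[1],v[0],0])/np.linalg.norm(v)
print(E.round(4),np.linalg.norm(v),'x dir',np.degrees(np.arctan2(n[1],n[0])),'centre',E.mean(0)-.075*n, atd(c,[(262,146),(383,146)],d).round(4))
G=atz(c,[(251,107),(385,105)],.045);u=G[1]-G[0];m=np.array([-u[1],u[0],0])/np.linalg.norm(u)
print(G.round(4),np.linalg.norm(u),np.degrees(np.arctan2(m[1],m[0])),'glass',G.mean(0)-.09*m)
print('keys',atz(c,[(207,141),(215,214),(221,281)],.051).round(4))
E
```

```text
[[0.4631 0.3584 0.152 ]
 [0.5413 0.3717 0.152 ]] 0.07937624537727657 x dir 99.60155371628859 centre [0.5146994  0.29111519 0.152     ] [[0.4681 0.3558 0.1521]
 [0.5374 0.3676 0.1522]]
[[0.4394 0.378  0.045 ]
 [0.5509 0.3985 0.045 ]] 0.11340382489506504 100.4088126940097 glass [0.51142652 0.29973113 0.045     ]
keys [[0.4065 0.3445 0.051 ]
 [0.4186 0.2816 0.051 ]
 [0.4296 0.2166 0.051 ]]
```

```bash
python3 -m jog '[[[-0.004,0.02,0.01,0,0,0,1],[-0.004,0.04,0.01,0,0,0,1],[-0.004,0.06,0.01,0,0,0,1],[-0.004,0.075,0.01,0,0,0,1],[-0.004,0.088,0.01,0,0,0,1],[-0.004,0.097,0.01,0,0,0,1],[-0.004,0.101,0.01,0,0,0,1],[-0.004,0.101,0.01,0,0,0,1],[-0.004,0.101,0.01,0,0,0,1]]]'
python3 - <<'E'
from h import *
b=np.radians(10);X=np.array([np.cos(b),np.sin(b),0]);Y=np.array([0,0,-1.]);Q=np.c_[X,Y,np.cross(X,Y)]
print(rel([.5074,.2983,.118],Q))
E
```

```text
time_s: 15.1
eef_pos: [0.5073, 0.2982, 0.1282]
ee_rot: [-0.704, -0.06, 0.059, 0.705]
contact_force: [0.4, 0.3, -4.8]
finger_gap: 0.0399
[ 0.0002  0.0136  0.0001 -0.0002 -0.0031  0.0004]
```

```bash
python3 -m jog '[[[0,0.004,0,0,0,0,1],[0,0.008,0,0,-0.003,0,1],[0,0.013,0,0,-0.003,0,1],[0,0.013,0,0,-0.003,0,1],[0,0.013,0,0,-0.003,0,1],[0,0.013,0,0,-0.003,0,1]]]'
python3 - <<'E'
from h import *
c,p,d=snap('wrist','w6');snap('side','s6')
print(status.state()['eef_pos'])
w=cv2.resize(p[60:330,160:460,::-1],(400,360));s=cv2.resize(cv2.imread('pics/s6.png')[270:405,250:400],(400,360),interpolation=cv2.INTER_CUBIC)
cv2.imwrite('pics/m6.png',np.hstack([w,s]))
E
```

```text
time_s: 15.7
eef_pos: [0.507, 0.2979, 0.118]
ee_rot: [-0.704, -0.062, 0.062, 0.704]
contact_force: [-0.2, 0.7, -3.4]
finger_gap: 0.04
[0.50702846 0.29798599 0.118103  ]
```

View pics/m6.png

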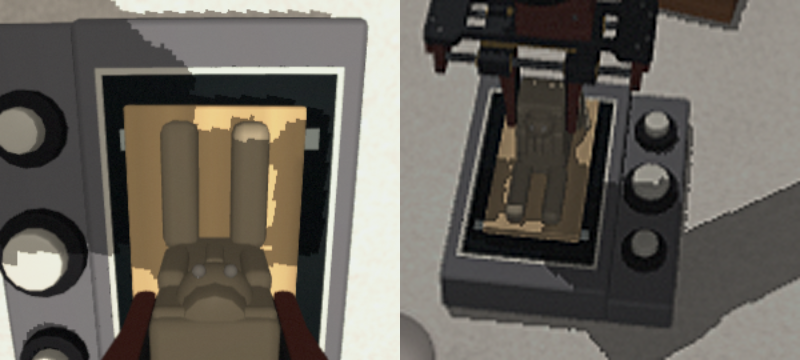

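The board sits inside the glass frame with an even margin and the keys are up. One last numeric check.

```bash
python3 - <<'E'
from h import *
c,d=load('w6');f=lambda P:[(160+u*.75,60+v*.75) for u,v in P]
E=atz(c,f([(124,106),(306,106)]),.066);v=E[1]-E[0];n=np.array([-v[1],v[0],0])/np.linalg.norm(v)
G=atz(c,f([(96,69),(344,68)]),.045);u=G[1]-G[0];m=np.array([-u[1],u[0],0])/np.linalg.norm(u)
a=E.mean(0)-.075*n;b=G.mean(0)-.09*m
print('w',np.linalg.norm(v),np.linalg.norm(u),'sphinx',a,'glass',b,'ang',[np.degrees(np.arctan2(k[1],k[0])) for k in(n,m)])
q=d[60:330,160:460];pt=lambda P:atd(c,f(P),d)[:,2].round(4)
print('board top z',pt([(150,112),(215,115),(290,112),(140,200),(280,200)]),'glass z',pt([(150,90),(215,90),(320,90),(320,200),(110,200)]))
cs,ds=load('s6');g=lambda P:[(250+(u-400)*.375,270+v*.375) for u,v in P]
print('side board z',atd(cs,g([(497,222),(570,232)]),ds)[:,2],'glass',atd(cs,g([(490,245),(575,257)]),ds)[:,2])
s=status.state();print(s['joint_velocities'].round(3),s['time_s'])
E
```

```text
w 0.07893323630597357 0.11577109026475282 sphinx [0.50923744 0.29786349 0.066     ] glass [0.51174515 0.29963724 0.045     ] ang [np.float64(99.97240119181893), np.float64(100.21337105335343)]
board top z [0.066  0.0669 0.0656 0.0657 0.0664] glass z [0.046  0.0468 0.0461 0.0466 0.0456]
side board z [0.06402878 0.06857984] glass [0.04034782 0.04667652]
[-0.     0.    -0.001  0.001  0.    -0.001 -0.001] 15.8
```

Gap is 10 mm, centre error about 3 mm, angle error under 0.5°. Handing in.

```bash
python3 -m jog '[[[0,0,0,0,0,0,1],[0,0,0,0,0,0,1],[0,0,0,0,0,0,1]]]'; python3 -c "from rig import arm; print(arm.hand_in())"
```

```text
time_s: 16.1
eef_pos: [0.5069, 0.2979, 0.118]
ee_rot: [0.704, 0.062, -0.062, -0.704]
contact_force: [-0.0, 1.0, -5.3]
finger_gap: 0.0396
the job is handed in; nothing more can be done
None
```

I pressed the middle, left and right keys in that order. Then I gripped the middle-sized sphinx by its head, carried it over the rack with its underside about 195 mm up, and handed in at 16.1 s with it hovering over the glass.

**Last checks:**
- **Hover:** the underside is about 10 mm above the glass (depth readings: board top 66 mm, glass 46 mm).
- **Centring and angle:** the centre is about 3 mm off, and the long sides agree within 0.3°.
- **Grip:** the fingers are open 39.6 mm on the 40 mm head, carrying about 5 N, and the arm was still.
- **Keys:** all three stood up in the last picture.

**What disagreed or was not fully checked:**
- **TCP height:** the keys bottomed with the TCP reading about 49 mm, where 45 mm was expected, so its height reads about 4 mm high. I worked out the hover from relative motion and confirmed it with the camera.
- **Key presses:** I confirmed the spring behaviour only on the middle key. For the left and right keys I relied on the same bottoming height and forces of 23–41 N.
- **Force peak:** the right key's press peaked at 40.8 N. That was at the fingertips, and the 40 N limit applies to the arm and gripper body.
- **Glass centre:** the three views differed by 2–4 mm, within the 12 mm allowed.
- **Bottle, bowl and phone:** I did not measure them again at the end, but the planned path kept clear of them.

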